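Thread the stirrer shaft through both guide bushings and hold it

ROBOT

A 7-joint arm with a two-finger parallel gripper is mounted at the origin on a cart in front of the work surface, level with it; the furniture and walls round the work are solid. World frame = base frame: x ahead of the robot, y to its left, z up, the work surface at z = 0. Lengths are in m, angles in rad, forces in N, time in s.
With the tool pointing down it reaches from about 0.425 to 0.875 m from the base axis. Payload 4.7 kg.
Tool frame: the origin (TCP) lies where the fingers leave the gripper's body, on its centre line; the fingertips stand 70 mm ahead of it and the grasp point (between the pads) lies 51 mm ahead of it; z points along the fingers, y is the line along which they close (so a half turn about z gives the same grasp; the last joint's range is limited). The gripper opens to 87 mm and grips with 3 to 60 N. Pads are 19 mm wide; open, the fingers measure 117 mm over their backs; the gripper's body (75 mm by 190 mm) begins 51 mm behind the grasp point.
Start: joints at [1.265, 0.321, -0.07, 1.45, 0.023, 1.371, -0.057], TCP at [0.204, -0.617, 0.292] pointing down, gripper open.
Joint ranges: [-2.86, 2.86], [-0.3, 2.09], [-1.38, 1.24], [0.06, 2.45], [-1.56, 4.7], [0.09, 2.05], [-2.69, 2.69]. Speed limits (rad/s): [2.57, 2.57, 3.14, 3.14, 3.14, 3.14, 3.14].

INTERFACE

Orientations are given as a rotation vector (axis times angle).
In Python, from bench import ctrl gives the robot as it stands.
- The arm moves only by the tool drive_tool, never from a script. Its argument "motion" is a list of rows, each a list of 3 entries, a list of its own where there are three numbers: the shift along the tool's x, y, z in cm, then the turn, a rotation vector about the tool's x, y, z in degrees, then the opening, from -1 (shut) to 1 (fully open). In form: [[[x, y, z], [ax, ay, az], claw], ...]. A call has 1 to 12 rows; each row shifts and turns the commanded pose from where the row before left it, along the tool's axes as they then stand; what a row does not reach is not made up. A row lasts 1/8 s, in which the tool goes at most 62.5 mm and 10.7 degrees, less where a joint would pass 70% of its speed; a pose out of reach is approached as far as the arm can. A call with a gripper value outside its range is refused whole. The fingers move at their own pace and stop on an object; "force" is the grip in N (left out, the last holds). Time passes only in rows, so rows that do not move let the fingers close. It gives the time, the measured TCP pose, the force, the opening and the grip force at its end, in the units of the state.
- ctrl.get_state(): the state, without advancing time (a new reading comes with each control period).
- ctrl.get_image(name): name is "scene" or "top"; returns the picture (384x512x3 uint8, red, green, blue); there is no depth.
- ctrl.calibration(name): a dict with "K" (3x3 intrinsics, pixels), "origin" and "attitude" of the camera in the world. Camera axes: x right, y up, looking along -z (the intrinsics and any distortion apply to the point x, -y, -z); pixel columns grow to the right and rows downward; lengths in m; the calibration is good to about 2 mm. A picture is of the moment at which its call begins. calibration takes no time and is no camera call.
- ctrl.close_job(): hands the job in; it is judged then, once.
The state is a dict: "time": time; "joint_positions": joint angles; "qd": joint speeds; "joint_torque": joint torques, N m; "position": TCP position; "tool_rot": TCP orientation; "ft_force": force on the tool from outside, world axes, zero at the start; "torque": the same for the moment, N m; "grip_width": opening from 0.0 (shut) to 1.0 (fully open); "grip_force": force on a finger pad.
Only numpy, scipy, OpenCV 4.12 (cv2) and the standard library are available. Lean on these libraries where they do the work, as an engineer would, in place of code of your own. Each camera call takes 0.05 s, during which the arm holds its last target. There are 200 camera calls.

TASK

Take the long steel stirrer shaft out of the grey storage block and thread it from above down through the upper bushing of the guide stand and then on through the lower one, so that its foot shows below the lower bushing but hangs clear of the stand's base. Finish while still holding the shaft there, upright and still, as if someone were about to tighten the clamp screws: do not let go of it. Leave the short shaft in its socket and everything else on the worktop where it is.

Things in the scene. Friction and masses are not known exactly. Their poses are not given: they have to be found in the camera images.
- long_shaft: the shaft to use: a plain round steel rod, 10 mm diameter, 180 mm long, about 0.11 kg, standing upright in one of the block's two sockets (either one) with its foot 10 mm above the worktop. Loose in the socket, it lifts straight out. Origin at the centre of its foot, z along the rod to its top. The foot is chamfered to 7 mm diameter over 2.5 mm.
- long_tip (a point): the centre of the long shaft's foot (same point as its origin)
- short_shaft: a rod just like it but only 100 mm long, in the other socket; to be left there. Origin at the centre of its foot, z to its top
- shaft_block: fixed grey plastic storage block, 55 x 110 x 50 mm (its x, y, z); origin at the centre of its underside. Two blind sockets, 11.4 mm wide and 40 mm deep, open upward at y = -27 mm and y = +27 mm of the block
- guide_stand: fixed stand, 164 mm tall: dark base plate 90 x 70 x 10 mm (origin under its centre, z up); an aluminium column at x = +28 mm carries two arms toward -x, one above the other, each with a steel bushing at x = -20 mm, y = 0. Bushing: 20 mm tall, straight 13 mm bore, funnel in its top 7 mm widening to 20 mm at the mouth; a black thumb screw sticks out 29 mm from its axis toward -y
- upper_mouth (a point): centre of the mouth (top rim) of the upper bushing, 145 mm above the worktop; the bushing's underside is at 125 mm
- lower_mouth (a point): centre of the mouth (top rim) of the lower bushing, 80 mm above the worktop, straight below the other; the bushing's underside is at 60 mm, the top of the stand's base at 10 mm. The shaft's foot belongs between these two heights at the end
- beaker: a clear beaker, 57 mm across, 71 mm tall; a bystander, to be left alone; origin at the centre of its underside
- vial: a small white vial with black cap, 21 mm across, 57 mm tall; a bystander, to be left alone; origin at the centre of its underside
- timer: a flat laboratory timer, 70 x 64 x 16 mm; a bystander, to be left alone; origin at the centre of its underside
- stopper: a beige rubber stopper, 29 mm across, 26 mm high; a bystander, to be left alone; origin at the centre of its underside
- grease_tube: a tube of joint grease lying flat, 36 x 136 x 26 mm; a bystander, to be left alone; origin at the centre of its underside

How it is judged:
On the way, in this order (a step that is already met when the one before it is completed fails the run):
1. the held shaft's foot has passed down through the upper bushing and is between the two (horizontal distance between long_tip and upper_mouth below 0.012 m and z of long_tip in the frame of upper_mouth below -0.022 m and z of long_tip in the frame of lower_mouth above 0 m and contact force between the fingers and long_shaft above 0.5 N), for 0.04 s.
2. the held shaft spans both bushings, its foot below the lower one and clear of the base (horizontal distance between long_tip and lower_mouth below 0.008 m and z of long_tip in the frame of lower_mouth below -0.027 m and height (world z) of long_tip above 0.016 m and angle between the z axis of long_shaft and the z axis of guide_stand, either way round below 0.08 rad and contact force between the fingers and long_shaft above 2 N), for 0.2 s.
At the end, for the whole second after the job is handed in: The fingers still grip the long shaft (over 2 N) and it is at rest (under 20 mm/s), upright within 0.08 rad in both bushings; its foot is within 8 mm of the bushings' axis, at least 7 mm below the underside of the lower bushing and at least 6 mm above the top of the stand's base (all of step 2 and linear speed of long_shaft below 0.02 m/s); the arm keeps its last pose, push and grip.
It fails at once if the short shaft is moved or taken out of its socket (over 15 mm) (distance of short_shaft from where it was at the start of the episode above 0.015 m).
It fails at once if a bystander (beaker, vial, timer, stopper or grease tube) is moved by more than 15 mm (distance of any of beaker, vial, timer, stopper, grease_tube from where it was at the start of the episode above 0.015 m).
It also fails if it takes over 45 s, if anything falls off the work surface, if the arm or the gripper's body presses on something with over 40 N, if the wrist force passes 120 N, or if a joint passes its speed limit or range.

## Working session

There is one attempt and no reset: what is moved stays moved. The work goes in short steps, Python scripts to look and compute and a tool call to move; the robot and the scene stay as the last step left them, time stands still between calls to the robot, and variables do not carry over. Pictures are saved under pics/ and viewed, at most 10 in all, crops included, and the job is handed in when it is done.

Besides the shell and the picture viewer there is one more tool, called after ">>>" by a JSON object that holds its "op" and its "data". drive_tool: Moves the arm, as the interface text tells. Its arguments: {"type":"object","properties":{"motion":{"type":"array","items":{"type":"array"}},"force":{"type":"number"}},"required":["motion"]}

```bash
mkdir -p pics
python3 - <<'E'
from bench import ctrl
import cv2,numpy as np
for n in("scene","top"):
    c=ctrl.calibration(n);print(n,c)
    cv2.imwrite(f"pics/{n}0.png",cv2.cvtColor(ctrl.get_image(n),cv2.COLOR_RGB2BGR))
s=ctrl.get_state();print(s)
E
```

```text
scene {'K': array([[410.46348783,   0.        , 260.40998542],
       [  0.        , 410.46348783, 189.64471466],
       [  0.        ,   0.        ,   1.        ]]), 'origin': array([ 0.25453806, -0.13312523,  0.77960385]), 'attitude': array([ 0.66747768, -0.17508632, -0.48404006])}
top {'K': array([[475.74839011,   0.        , 257.34157728],
       [  0.        , 475.74839011, 194.1384642 ],
       [  0.        ,   0.        ,   1.        ]]), 'origin': array([0.38005342, 0.35856321, 1.38846556]), 'attitude': array([ 0.09849523, -0.09773299, -1.55969829])}
{'time': 0.1, 'joint_positions': array([ 1.265115  ,  0.32174744, -0.07010082,  1.45151761,  0.02260175,
        1.37082781, -0.0568866 ]), 'qd': array([ 6.93856189e-05, -3.57738161e-03,  4.28034541e-05, -1.74634460e-03,
        5.94026691e-04, -2.88137024e-04, -8.12094359e-04]), 'joint_torque': array([-6.45127911e-04, -4.92574561e+01, -4.06147884e-01, -3.13398814e+01,
       -6.41892641e-02,  3.95546306e-02,  8.43410794e-05]), 'position': array([ 0.20418542, -0.61670603,  0.29128962]), 'tool_rot': array([-3.09985337e+00, -4.99994126e-01,  5.66689632e-04]), 'ft_force': array([1.01278119, 0.36224898, 0.02848759]), 'torque': array([ 0.01919841,  0.00440712, -0.0203291 ]), 'grip_force': 0.0, 'grip_width': 0.9990415219135925}
```

View pics/scene0.png

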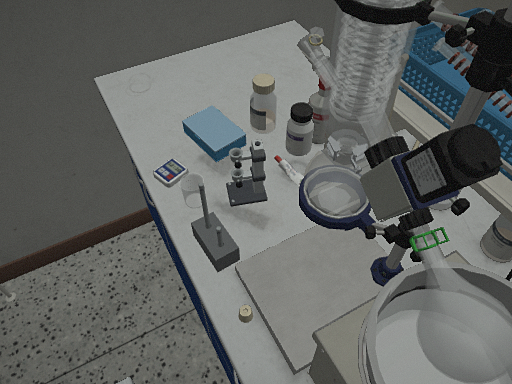

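View pics/top0.png

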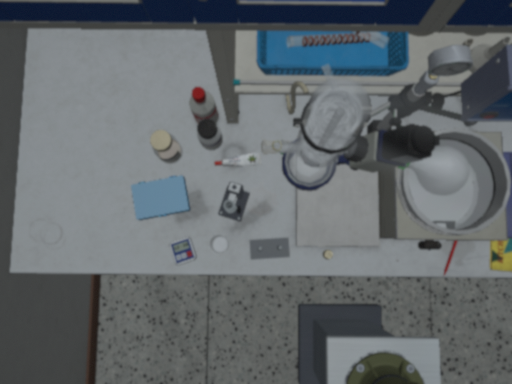

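The scene shows the block at about (215,242) with a tall rod at (203,185–222) and a short one at (220,228–246). The stand is at about (247,175). In the top view the block is at (269,248) and the stand at (234,200). I'll zoom in on both.

```bash
cat > h.py <<'E'
import cv2,numpy as np
from bench import ctrl
from scipy.spatial.transform import Rotation as R
def ray(n,u,v):
    c=ctrl.calibration(n);K=c["K"];d=np.array([(u-K[0,2])/K[0,0],-(v-K[1,2])/K[1,1],-1.])
    return c["origin"],R.from_rotvec(c["attitude"]).apply(d)
def plane(n,u,v,z):
    o,d=ray(n,u,v);return o+d*(z-o[2])/d[2]
def proj(n,p):
    c=ctrl.calibration(n);K=c["K"];q=R.from_rotvec(c["attitude"]).inv().apply(np.array(p)-c["origin"])
    return np.array([K[0,2]+K[0,0]*q[0]/-q[2],K[1,2]+K[1,1]*q[1]/q[2]])
def crop(n,x,y,w,h,s,out):
    im=cv2.cvtColor(ctrl.get_image(n),cv2.COLOR_RGB2BGR)[y:y+h,x:x+w]
    cv2.imwrite(out,cv2.resize(im,None,fx=s,fy=s,interpolation=cv2.INTER_CUBIC))
E
python3 - <<'E'
from h import *
crop("scene",150,130,150,150,4,"pics/s1.png");crop("top",160,170,140,100,5.7,"pics/t1.png")
E
```

```text
(no output)
```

View pics/s1.png

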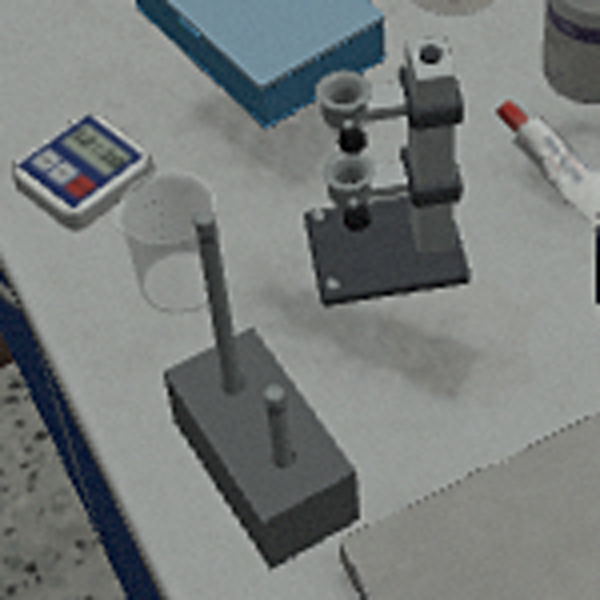

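View pics/t1.png

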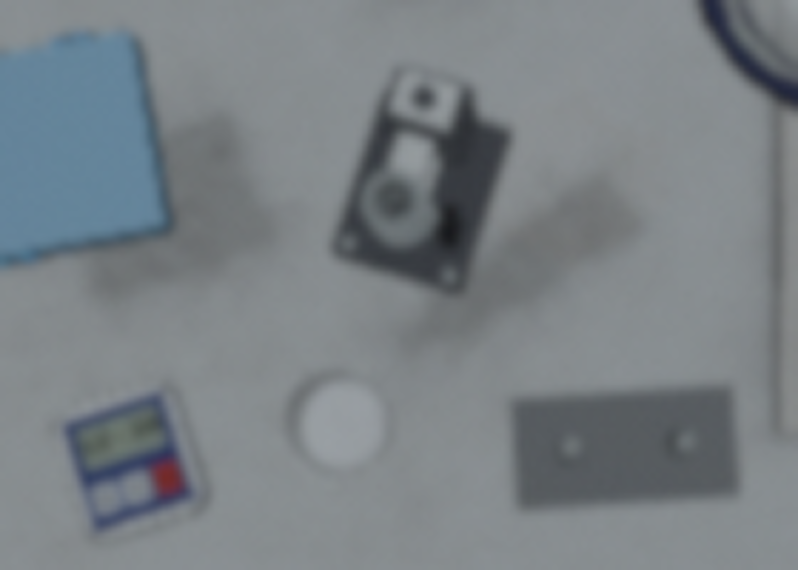

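The scene crop shows the upper funnel at (345,93), the lower at (350,175), the long rod's top at (204,217) and its block exit at (232,390). The top crop shows the funnel at (398,203), the long rod top at (570,447) and the short one at (687,440). The block's corners are (513,400), (732,386), (738,494) and (520,508).

Run:
```python
from h import *
S=lambda x,y:(150+x/4-.4,130+y/4-.4); T=lambda x,y:(160+x/5.7-.4,170+y/5.7-.4)
np.set_printoptions(precision=4,suppress=True)
for n,f,x,y,z in [("scene",S,345,93,.145),("top",T,398,203,.145),("scene",S,350,175,.08),("scene",S,204,217,.19),("top",T,570,447,.19),("scene",S,232,390,.05),("scene",S,275,392,.11),("top",T,687,440,.11)]+[("top",T,x,y,.05) for x,y in((513,400),(732,386),(738,494),(520,508))]+[("top",T,342,422,.071),("top",T,427,98,.164)]+[("scene",S,431,55,.164)]+[("scene",S,x,y,.05) for x,y in((165,378),(253,330),(357,470),(265,520))]+[("scene",S,x,y,.01) for x,y in((305,212),(325,303),(470,272))]+[("scene",S,168,205,.071)]:
    print(n,x,y,z,plane(n,*f(x,y),z))
s=ctrl.get_state();print(R.from_rotvec(s["tool_rot"]).as_matrix())
```

```text
scene 345 93 0.145 [0.509  0.4326 0.145 ]
top 398 203 0.145 [0.5064 0.4329 0.145 ]
scene 350 175 0.08 [0.5084 0.4313 0.08  ]
scene 204 217 0.19 [0.3967 0.3521 0.19  ]
top 570 447 0.19 [0.3949 0.353  0.19  ]
scene 232 390 0.05 [0.3951 0.3495 0.05  ]
scene 275 392 0.11 [0.4014 0.2986 0.11  ]
top 687 440 0.11 [0.3996 0.2978 0.11  ]
top 513 400 0.05 [0.4193 0.3805 0.05  ]
top 732 386 0.05 [0.4271 0.2729 0.05  ]
top 738 494 0.05 [0.3745 0.2699 0.05  ]
top 520 508 0.05 [0.3667 0.3765 0.05  ]
top 342 422 0.071 [0.4074 0.4627 0.071 ]
top 427 98 0.164 [0.5527 0.4193 0.164 ]
scene 431 55 0.164 [0.5542 0.4187 0.164 ]
scene 165 378 0.05 [0.3668 0.3739 0.05  ]
scene 253 330 0.05 [0.4215 0.3801 0.05  ]
scene 357 470 0.05 [0.431  0.2734 0.05  ]
scene 265 520 0.05 [0.3772 0.2698 0.05  ]
scene 305 212 0.01 [0.496  0.4741 0.01  ]
scene 325 303 0.01 [0.4757 0.4057 0.01  ]
scene 470 272 0.01 [0.5616 0.3848 0.01  ]
scene 168 205 0.071 [0.4112 0.468  0.071 ]
[[ 0.9493  0.3144 -0.0004]
 [ 0.3144 -0.9493  0.0011]
 [-0.0001 -0.0012 -1.    ]]
```

Both views agree within about 2 mm: rod at (0.396,0.352), bore at (0.508,0.4325), stand yaw about -16°. The swing to reach them passes over the bath and evaporator, so I'll measure those heights first.

Run:
```python
import cv2,numpy as np
a=cv2.imread("pics/scene0.png")[90:384,282:512];b=cv2.imread("pics/top0.png")[10:304,260:512]
im=cv2.resize(np.hstack([a,b]),None,fx=1.65,fy=1.65,interpolation=cv2.INTER_CUBIC)
cv2.imwrite("pics/both.png",cv2.convertScaleAbs(im,alpha=1.3));print(im.shape)
```

```text
(485, 795, 3)
```

View pics/both.png

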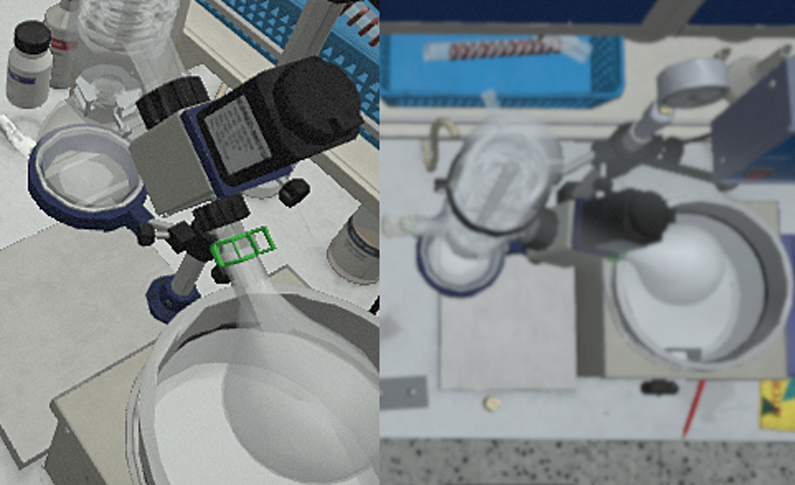

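Run:
```python
from h import *
S=lambda x,y:(282+x/1.65,90+y/1.65); T=lambda x,y:(260+(x-379.5)/1.65,10+y/1.65)
np.set_printoptions(precision=3,suppress=True)
def tri(a,b):
    o1,d1=ray("scene",*S(*a));o2,d2=ray("top",*T(*b))
    t=np.linalg.lstsq(np.c_[d1,-d2],o2-o1,rcond=None)[0];p,q=o1+d1*t[0],o2+d2*t[1];return (p+q)/2,np.linalg.norm(p-q)
print("knob",tri((325,90),(658,212)));print("greybox",tri((175,150),(560,230)));print("greybox low corner",tri((190,210),(570,262)))
print("box corner",tri((52,402),(578,375)))
print("rimleft",tri((135,420),(606,285)));print("condenser clamp",tri((90,5),(440,185)))
for z in(.2,.25,.3,.35):print(z,[plane("top",*T(*p),z)[:2] for p in((606,285),(700,372),(700,200),(795,285))])
```

```text
knob (array([0.607, 0.025, 0.476]), np.float64(0.002527394059515571))
greybox (array([0.612, 0.111, 0.327]), np.float64(0.015902418198187995))
greybox low corner (array([0.588, 0.077, 0.291]), np.float64(0.019529737833476425))
box corner (array([0.434, 0.032, 0.135]), np.float64(0.016799744414454598))
rimleft (array([ 0.557, -0.021,  0.058]), np.float64(0.057078896609311314))
condenser clamp (array([0.654, 0.283, 0.356]), np.float64(0.040783498246715115))
0.2 [array([0.562, 0.007]), array([ 0.43 , -0.132]), array([ 0.696, -0.143]), array([ 0.564, -0.283])]
0.25 [array([0.554, 0.021]), array([ 0.428, -0.111]), array([ 0.683, -0.122]), array([ 0.556, -0.256])]
0.3 [array([0.546, 0.036]), array([ 0.426, -0.09 ]), array([ 0.67 , -0.101]), array([ 0.549, -0.229])]
0.35 [array([0.539, 0.051]), array([ 0.424, -0.07 ]), array([ 0.656, -0.08 ]), array([ 0.541, -0.202])]
```

The bath rim stands at about z 0.25 from x≥0.43, and the motor head reaches z≈0.5 at x≥0.57. I'll retract to r≈0.46 at z≈0.45, then swing with the tool's orientation fixed in the world.

>>> {"op": "drive_tool", "data": {"motion": [[[0,0,-4],[0,0,0],1],[[0,-3,-4],[0,0,0],1],[[0,-4,-4],[0,0,0],1],[[0,-4,-4],[0,0,0],1],[[0,-4,0],[0,0,0],1],[[0,-4,0],[0,0,0],1],[[0,0,0],[0,0,0],1]], "force": 25}}

```text
time: 1.08
position: [0.144, -0.435, 0.4534]
tool_rot: [3.099, 0.5, 0.0]
ft_force: [0.4, 0.1, 0.4]
grip_width: 0.998
grip_force: 0.0
```

>>> {"op": "drive_tool", "data": {"motion": [[[5.15,-1.2,0],[0,0,0],1],[[5.15,-1.2,0],[0,0,0],1],[[5.15,-1.2,0],[0,0,0],1],[[5.15,-1.2,0],[0,0,0],1],[[3.85,-3.15,0],[0,0,0],1],[[3.85,-3.15,0],[0,0,0],1],[[3.85,-3.15,0],[0,0,0],1],[[3.85,-3.15,0],[0,0,0],1],[[2.5,-4.7,0],[0,0,0],1],[[2.5,-4.7,0],[0,0,0],1],[[2.5,-4.7,0],[0,0,0],1],[[0,0,0],[0,0,0],1]]}}

```text
time: 2.58
position: [0.4594, 0.0042, 0.4526]
tool_rot: [-3.098, -0.515, -0.002]
ft_force: [0.3, -0.7, 0.4]
grip_width: 1.003
grip_force: 0.0
```

>>> {"op": "drive_tool", "data": {"motion": [[[0.5,-4.85,0],[0,0,0],1],[[0.5,-4.85,0],[0,0,0],1],[[0.5,-4.85,0],[0,0,0],1],[[0.5,-4.85,0],[0,0,0],1],[[1,-5.2,0],[0,0,0],1],[[1,-5.2,0],[0,0,0],1],[[1,-5.2,0],[0,0,0],1],[[0,0,5],[0,0,0],1],[[0,0,5],[0,0,0],1],[[0,0,5],[0,0,0],1],[[0,0,0],[0,0,0],1]]}}

```text
time: 3.95
position: [0.3957, 0.3449, 0.2991]
tool_rot: [3.1, 0.499, -0.011]
ft_force: [0.1, 0.1, 0.9]
grip_width: 1.003
grip_force: 0.0
```

```bash
cat >> h.py <<'E'
def to(p,yaw=None):
    s=ctrl.get_state();r=R.from_rotvec(s["tool_rot"]);t=np.round(100*r.inv().apply(np.array(p)-s["position"]),2)
    print("tcp",s["position"].round(4),"shift cm",t,"\nz",r.apply([0,0,1]).round(4),"y",r.apply([0,1,0]).round(3),"q",s["joint_positions"].round(2))
    return r
E
python3 - <<'E'
from h import *
r=to([.3957,.352,.216])
# correction to exact vertical
m=r.as_matrix();a=np.cross(m[:,2],[0,0,-1.]);print(np.degrees(r.inv().apply(a)).round(2))
crop("scene",150,60,160,200,3,"pics/s2.png")
E
```

```text
tcp [0.3957 0.3449 0.2991] shift cm [ 0.28 -0.68  8.3 ] 
z [-0.0063 -0.0029 -1.    ] y [ 0.314 -0.95   0.001] q [ 0.4   0.25 -1.31  1.71  0.24  1.38 -2.21]
[ 0.05  0.4  -0.  ]
```

View pics/s2.png

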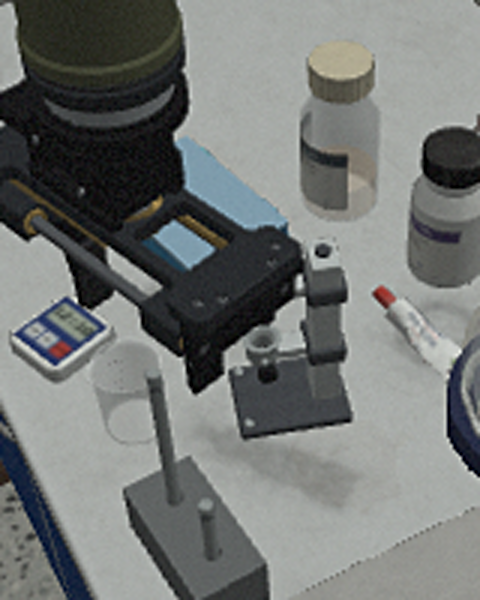

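The picture shows the gripper open above and beside the rod, whose top is at crop (152,377); nothing is touched. I'll correct the position and descend around the rod.

>>> {"op": "drive_tool", "data": {"motion": [[[0.3,-0.7,0],[0,0.4,0],1],[[0,0,0],[0,0,0],1],[[0,0,0],[0,0,0],1]]}}

```text
time: 4.38
position: [0.3969, 0.3552, 0.3034]
tool_rot: [-3.1, -0.5, -0.013]
ft_force: [0.1, -0.1, -0.7]
grip_width: 1.001
grip_force: 0.0
```

Run:
```python
from h import *
to([.3957,.352,.216])
to([.5077,.4325,.375])
```

```text
tcp [0.3969 0.3552 0.3034] shift cm [-0.29  0.27  8.73] 
z [ 0.0082  0.0031 -1.    ] y [ 0.315 -0.949 -0.   ] q [ 0.37  0.25 -1.3   1.7   0.25  1.37 -2.23]
tcp [0.3969 0.3552 0.3034] shift cm [13.01 -3.85 -7.05] 
z [ 0.0082  0.0031 -1.    ] y [ 0.315 -0.949 -0.   ] q [ 0.37  0.25 -1.3   1.7   0.25  1.37 -2.23]
```

>>> {"op": "drive_tool", "data": {"motion": [[[0,0,0],[0,0,0],1],[[0,0,0],[0,0,0],1],[[0,0,0],[0,0,0],1]]}}

```text
time: 4.75
position: [0.3966, 0.3545, 0.3022]
tool_rot: [-3.101, -0.5, -0.011]
ft_force: [0.3, -0.8, 0.7]
grip_width: 1.001
grip_force: 0.0
```

Run:
```python
from h import *
r=to([.3957,.352,.216]);print(ctrl.get_state()["qd"].round(3))
a=np.cross(r.as_matrix()[:,2],[0,0,-1.]);print(np.degrees(r.inv().apply(a)).round(2))
```

```text
tcp [0.3966 0.3545 0.3022] shift cm [-0.23  0.21  8.62] 
z [ 0.0067  0.0019 -1.    ] y [ 0.314 -0.949  0.   ] q [ 0.37  0.25 -1.3   1.7   0.25  1.37 -2.23]
[ 0.001  0.003  0.     0.001  0.001 -0.001  0.   ]
[ 0.01 -0.4   0.  ]
```

>>> {"op": "drive_tool", "data": {"motion": [[[-0.2,0.2,0],[0,-0.4,0],1],[[0,0,3],[0,0,0],1],[[0,0,3],[0,0,0],1],[[0,0,2.6],[0,0,0],1],[[0,0,0],[0,0,0],1],[[0,0,0],[0,0,0],1],[[0,0,0],[0,0,0],1]]}}

```text
time: 5.62
position: [0.3958, 0.3527, 0.2175]
tool_rot: [-3.101, -0.5, -0.003]
ft_force: [-0.6, -0.0, -0.2]
grip_width: 1.001
grip_force: 0.0
```

Run:
```python
from h import *
r=to([.3957,.352,.216])
a=np.cross(r.as_matrix()[:,2],[0,0,-1.]);print(np.degrees(r.inv().apply(a)).round(2))
```

```text
tcp [0.3958 0.3527 0.2175] shift cm [-0.03  0.06  0.15] 
z [ 0.0016  0.001  -1.    ] y [ 0.314 -0.949 -0.   ] q [ 0.29  0.34 -1.24  1.82  0.34  1.23 -2.3 ]
[-0.03 -0.11  0.  ]
```

Aligned within 1 mm. Closing the fingers.

>>> {"op": "drive_tool", "data": {"motion": [[[0,0,0],[0,0,0],-1],[[0,0,0],[0,0,0],-1],[[0,0,0],[0,0,0],-1],[[0,0,0],[0,0,0],-1],[[0,0,0],[0,0,0],-1],[[0,0,0],[0,0,0],-1],[[0,0,0],[0,0,0],-1],[[0,0,0],[0,0,0],-1]], "force": 30}}

```text
time: 6.62
position: [0.3953, 0.3521, 0.2162]
tool_rot: [3.101, 0.5, -0.0]
ft_force: [-0.4, -0.2, 0.4]
grip_width: 0.174
grip_force: 0.0
```

>>> {"op": "drive_tool", "data": {"motion": [[[0,0,0],[0,0,0],-1],[[0,0,0],[0,0,0],-1],[[0,0,0],[0,0,0],-1]]}}

```text
time: 7.0
position: [0.3953, 0.3522, 0.2162]
tool_rot: [-3.101, -0.5, 0.0]
ft_force: [-0.3, 0.3, -0.4]
grip_width: 0.106
grip_force: 30.0
```

Gripped at 30 N. Lifting straight up 15.5 cm.

>>> {"op": "drive_tool", "data": {"motion": [[[0,0,-2],[0,0,0],-1],[[0,0,-3],[0,0,0],-1],[[0,0,-3.5],[0,0,0],-1],[[0,0,-3.5],[0,0,0],-1],[[0,0,-3.5],[0,0,0],-1],[[0,0,0],[0,0,0],-1],[[0,0,0],[0,0,0],-1],[[0,0,0],[0,0,0],-1]]}}

```text
time: 8.0
position: [0.395, 0.3516, 0.3703]
tool_rot: [3.1, 0.5, -0.003]
ft_force: [-0.5, -0.2, -0.8]
grip_width: 0.102
grip_force: 30.0
```

Run:
```python
from h import *
r=to([.5077,.4325,.375])
a=np.cross(r.as_matrix()[:,2],[0,0,-1.]);print(np.degrees(r.inv().apply(a)).round(2))
```

```text
tcp [0.395  0.3516 0.3703] shift cm [13.24 -4.13 -0.5 ] 
z [-0.0015 -0.0014 -1.    ] y [ 0.314 -0.949  0.001] q [ 0.39  0.19 -1.3   1.59  0.19  1.5  -2.17]
[0.05 0.1  0.  ]
```

>>> {"op": "drive_tool", "data": {"motion": [[[1.24,-0.13,-0.5],[0,0,0],-1],[[3,-1,0],[0,0,0],-1],[[3,-1,0],[0,0,0],-1],[[3,-1,0],[0,0,0],-1],[[3,-1,0],[0,0,0],-1],[[0,0,0],[0,0,0],-1],[[0,0,0],[0,0,0],-1],[[0,0,0],[0,0,0],-1],[[0,0,0],[0,0,0],-1]]}}

```text
time: 9.12
position: [0.5077, 0.4325, 0.3766]
tool_rot: [3.101, 0.5, 0.001]
ft_force: [-0.9, 0.3, -1.2]
grip_width: 0.107
grip_force: 30.0
```

Run:
```python
from h import *
r=to([.5077,.4325,.375])
a=np.cross(r.as_matrix()[:,2],[0,0,-1.]);print(np.degrees(r.inv().apply(a)).round(2))
crop("scene",200,80,100,140,4.2,"pics/s3.png")
s=ctrl.get_state();f=s["position"]+r.apply([0,0,.206]);print("foot",f,proj("scene",f))
```

```text
tcp [0.5077 0.4325 0.3766] shift cm [0.   0.   0.16] 
z [ 9.e-04 -5.e-04 -1.e+00] y [ 0.314 -0.949  0.001] q [-0.03  0.55 -1.12  1.24  0.49  1.63 -2.3 ]
[ 0.04 -0.04  0.  ]
foot [0.50800444 0.4324278  0.17062955] [234.9237344  144.50214016]
```

View pics/s3.png

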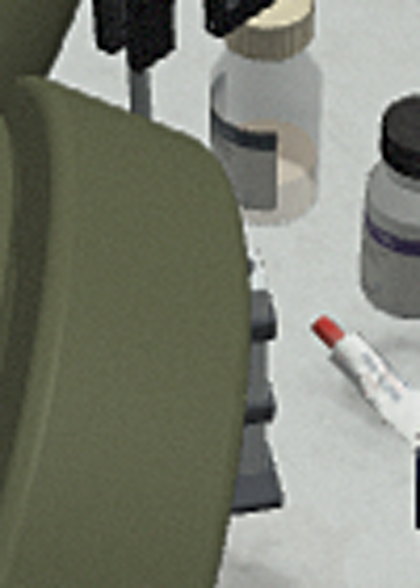

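The elbow hides the stand, but the rod is visible at crop (140,70–115) hanging straight. The pose matches the bore estimate, so I'll descend slowly and watch the force.

>>> {"op": "drive_tool", "data": {"motion": [[[0,0,1.5],[0,0,0],-1],[[0,0,1],[0,0,0],-1],[[0,0,0.8],[0,0,0],-1],[[0,0,0.7],[0,0,0],-1],[[0,0,0],[0,0,0],-1],[[0,0,0],[0,0,0],-1]]}}

```text
time: 9.93
position: [0.5079, 0.4331, 0.3363]
tool_rot: [-3.101, -0.5, 0.0]
ft_force: [-0.4, 0.8, -1.9]
grip_width: 0.104
grip_force: 30.0
```

Run:
```python
from h import *
to([.5077,.4325,.306]);s=ctrl.get_state();print(s["ft_force"],s["torque"])
```

```text
tcp [0.5079 0.4331 0.3363] shift cm [-0.04  0.05  3.03] 
z [-1.e-04  3.e-04 -1.e+00] y [ 0.315 -0.949 -0.   ] q [-0.02  0.57 -1.11  1.31  0.5   1.56 -2.32]
[-0.36201558  0.75726978 -1.91351518] [ 0.2397482   0.0215594  -0.04805869]
```

No significant resistance and the foot is in the bore (z≈0.130). Continuing to between the bushings.

>>> {"op": "drive_tool", "data": {"motion": [[[0,0,1],[0,0,0],-1],[[0,0,1],[0,0,0],-1],[[0,0,1],[0,0,0],-1],[[0,0,0.5],[0,0,0],-1],[[0,0,0],[0,0,0],-1],[[0,0,0],[0,0,0],-1]]}}

```text
time: 10.68
position: [0.5079, 0.433, 0.3012]
tool_rot: [-3.101, -0.5, 0.0]
ft_force: [0.4, 2.4, -2.0]
grip_width: 0.103
grip_force: 30.0
```

Run:
```python
from h import *
to([.5077,.4325,.306]);s=ctrl.get_state();print(s["ft_force"],s["torque"])
```

```text
tcp [0.5079 0.433  0.3012] shift cm [-0.04  0.04 -0.48] 
z [-2.e-04  0.e+00 -1.e+00] y [ 0.315 -0.949 -0.   ] q [-0.01  0.58 -1.1   1.36  0.51  1.5  -2.33]
[ 0.35431815  2.38483735 -1.96086067] [0.54702992 0.02390472 0.01285374]
```

The foot is between the bushings, with a light +y side force, so I'll ease about 1.5 mm toward +y.

>>> {"op": "drive_tool", "data": {"motion": [[[0.05,-0.15,0],[0,0,0],-1],[[0,0,0],[0,0,0],-1],[[0,0,0],[0,0,0],-1]]}}

```text
time: 11.05
position: [0.5082, 0.4342, 0.3012]
tool_rot: [3.101, 0.5, 0.0]
ft_force: [-0.6, 0.0, -1.4]
grip_width: 0.106
grip_force: 30.0
```

Run:
```python
from h import *
to([.5077,.4325,.306]);s=ctrl.get_state();print(s["ft_force"],s["torque"])
```

```text
tcp [0.5082 0.4342 0.3012] shift cm [-0.1   0.15 -0.48] 
z [ 2.e-04 -7.e-04 -1.e+00] y [ 0.314 -0.949  0.001] q [-0.01  0.58 -1.1   1.36  0.52  1.5  -2.33]
[-5.93538108e-01  3.36905835e-04 -1.44921483e+00] [ 0.07775501 -0.03737707 -0.03519211]
```

Force released. Now down through the lower bushing to a foot height of about 0.038 (TCP z about 0.244).

>>> {"op": "drive_tool", "data": {"motion": [[[0,0,1],[0,0,0],-1],[[0,0,0.8],[0,0,0],-1],[[0,0,0.7],[0,0,0],-1],[[0,0,0],[0,0,0],-1],[[0,0,0],[0,0,0],-1]]}}

```text
time: 11.68
position: [0.508, 0.4346, 0.2763]
tool_rot: [-3.101, -0.5, -0.0]
ft_force: [0.3, 0.8, -1.6]
grip_width: 0.1
grip_force: 30.0
```

Run:
```python
from h import *
to([.5082,.4342,.244]);s=ctrl.get_state();print(s["ft_force"],s["torque"])
```

```text
tcp [0.508  0.4346 0.2763] shift cm [0.   0.05 3.23] 
z [ 1.e-04  1.e-04 -1.e+00] y [ 0.314 -0.949 -0.   ] q [-0.01  0.6  -1.09  1.39  0.53  1.46 -2.34]
[ 0.32082048  0.79055602 -1.61178384] [ 0.01843029 -0.02618858  0.00180499]
```

>>> {"op": "drive_tool", "data": {"motion": [[[0,0,0.8],[0,0,0],-1],[[0,0,0.8],[0,0,0],-1],[[0,0,0.8],[0,0,0],-1],[[0,0,0.8],[0,0,0],-1],[[0,0,0],[0,0,0],-1],[[0,0,0],[0,0,0],-1],[[0,0,0],[0,0,0],-1],[[0,0,0],[0,0,0],-1]]}}

```text
time: 12.68
position: [0.5081, 0.4347, 0.2445]
tool_rot: [-3.101, -0.5, -0.001]
ft_force: [-0.6, 0.7, -0.9]
grip_width: 0.109
grip_force: 30.0
```

Run:
```python
from h import *
to([.5082,.4342,.244]);s=ctrl.get_state();print(s["ft_force"],s["torque"],s["qd"].round(3))
crop("scene",200,60,120,150,4,"pics/s4.png");crop("top",190,140,120,120,5,"pics/t4.png")
a=cv2.imread("pics/s4.png");b=cv2.imread("pics/t4.png");cv2.imwrite("pics/f.png",np.hstack([cv2.resize(a,(400,500)),cv2.resize(b,(400,500))]))
```

```text
tcp [0.5081 0.4347 0.2445] shift cm [-0.    0.05  0.05] 
z [ 4.e-04  2.e-04 -1.e+00] y [ 0.314 -0.949 -0.   ] q [-0.01  0.62 -1.08  1.44  0.54  1.41 -2.35]
[-0.64955479  0.66008454 -0.92663481] [ 0.00357979 -0.02169522  0.01336682] [ 0.001  0.002  0.001  0.004  0.001 -0.002 -0.001]
```

View pics/f.png

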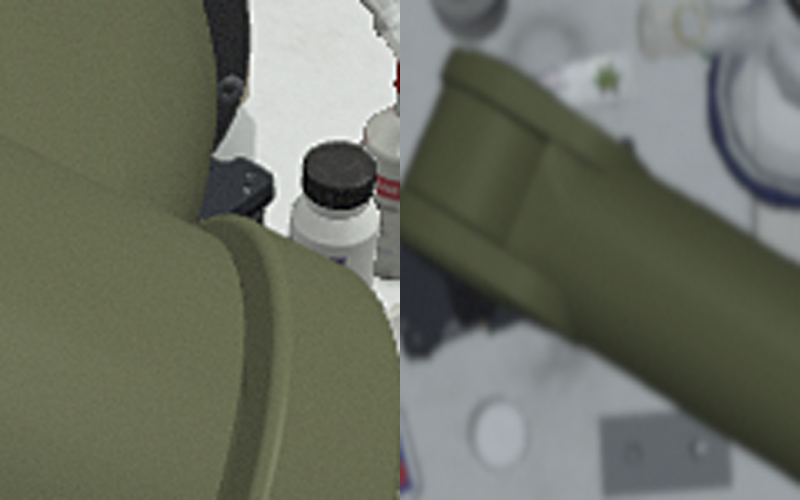

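The arm hides the stand in both views. At the right, the short shaft is still in place at (700,445) and the long socket is empty at (632,455). Forces are near zero, the grip is 30 N and the arm is still, so I'm handing in.

Run:
```python
from bench import ctrl
print(ctrl.close_job())
```

```text
the job is handed in; nothing more can be done
None
```

I handed the job in with the long shaft still gripped at 30 N, upright and at rest, and its foot at about z 0.038 m, below the lower bushing and clear of the base; the arm blocked both cameras there, so this rests on the measured arm pose and near-zero wrist forces, and no verdict came back.

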